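# Gauge a bar mould's channel and sort it

## Task

Check the aluminium bar mould that lies in front of the bench depth gauge: bring it under the gauge and push the black palm button down until the gauge's foot sits flat on the mould with the probe on the bottom of its channel, and keep it down for a good second to read the depth. If the channel is cut to the full 16 mm, lay the mould wholly on the green mat for casting; if it is only 10 mm deep, lay it wholly on the red mat for rework. Leave the gauge up and free, and do not disturb the other mould, the mortar, the steel cup or the bottles.

Things in the scene. Friction and masses are not known exactly. Their poses are not given: they have to be found in the camera images.
- mould_1: one of two outwardly identical loose aluminium bar moulds, 50 (its x) x 200 (its y) x 30 mm high, 0.65 kg; open-topped channel along the middle of the top, 18 mm wide, 176 mm long, closed ends, 16 mm deep in one mould and 10 mm in the other, not known which. Origin: centre of the underside. The one to check lies in front of the gauge (robot's side), long side roughly left to right
- mould_2: the other of the two moulds; same outside, sizes, axes and origin as mould_1. Whichever of the two lies on the white sheet in the far right corner of the board stays there
- gauge: bench depth gauge fixed to the oak board (place and yaw vary). Origin: on the board's top (18 mm above the work surface), straight below the probe. Its x points away from the robot to a grey flange (85 x 85 x 14 mm, centred at x = 105 mm), column (dia. 26, 219 mm tall) and an arm with a slideway (at x = 31 mm) for the sprung blue head. For gauging, the mould's channel runs along the gauge's y axis
- gauge_probe (a joint): how far the sprung probe (diameter 6 mm) stands out below the foot (m): 0.022 when free; with the foot flat on a mould this is the channel's depth (about 0.016 or 0.010). Its stem ends in a red pointer that moves 1:1 along the scale, 112 mm minus this value over the foot; scale red from 0 to 13 mm, green 14 to 18, black above. Its spring pushes with 1 to 4 N
- gauge_foot (a point): centre of the underside of the head's foot plate (70 in the gauge's x, 40 in y, 8 mm thick), on the probe's axis; 64 mm above the board when up. Above it: blue block 42 x 36 mm up to 70 mm over the foot, then a white scale plate (3 x 22 mm, at y = 11 to 33 mm, up to 120 mm over the foot)
- gauge_probe_tip (a point): the probe's lower tip, on its axis; 42 mm above the board when up, so a mould passes freely below. It may enter the channel anywhere along its length
- gauge_button (a point): centre of the top of the black palm button (diameter 36 mm), 62 mm on the robot's side of the probe's axis, 148 mm above the board when up; it goes straight down with the head; it sits on an arm whose underside is 107 mm above the board when up
- mat_green: thin green mat (0.8 mm, lies as if flush: nothing catches on its edges), 110 (its x) x 260 (its y) mm, on the board to the left or right of the gauge. Origin: its centre, on the board's top
- mat_red: thin red mat, same size and axes as the green one, on the other side of the gauge
- mortar: white ceramic mortar, diameter 110, height 72 mm, with its pestle leaning in it up to 130 mm high and reaching 72 mm from the centre along its x axis; loose, at a front corner of the board. Origin: centre of the underside. Leave alone
- steel_cup: steel cup, diameter 78, height 95 mm, loose, at the other front corner. Origin: centre of the underside. Leave alone
- lazy_susan: clear plastic lazy susan, diameter 176 mm, its top 18 mm above the board, in the far left corner; turns freely. Origin: centre of the underside. Leave alone
- pill_bottle_1: pill bottle, diameter 48, height 88 mm, loose on the lazy susan. Origin: centre of the underside. Leave alone
- pill_bottle_2: pill bottle, diameter 48, height 88 mm, loose on the lazy susan. Origin: centre of the underside. Leave alone
- pill_bottle_3: pill bottle, diameter 48, height 88 mm, loose on the lazy susan. Origin: centre of the underside. Leave alone
- pill_bottle_4: pill bottle, diameter 48, height 88 mm, loose on the lazy susan. Origin: centre of the underside. Leave alone
- gauge_head (a joint): how far the head is pushed straight down (m): 0 up; the foot lies flat on a mould at 0.034; bottom stop 0.038. Return spring: it takes about 2 N to start and 8 to 12 N with the foot flat on a mould, probe included
Things that resemble listed ones, but are neither listed nor needed, are in the scene too. What is shaped like the mould_1 but turquoise is not meant. Leave any blue look-alike of the mould_2 alone.

How it is judged:
By the outcome, as a careful person would: the job done as asked, in the order asked, and still so for the second after the job is handed in, with the robot touching nothing.
It also fails if it takes over 64 s, if anything falls off the work surface, if the arm or the gripper's body presses on something with over 40 N, if the wrist force passes 120 N, or if a joint passes its speed limit or range.

## Robot

A 7-joint arm with a two-finger parallel gripper is mounted at the origin on the work surface. World frame = base frame: x ahead of the robot, y to its left, z up, the work surface at z = 0. Lengths are in m, angles in rad, forces in N, time in s.
With the tool pointing down it reaches from about 0.425 to 0.925 m from the base axis. Payload 6.8 kg.
Tool frame: the origin (TCP) lies midway between the tips of the shut fingers; the grasp point (between the pads) lies 19 mm behind it; z points along the fingers, y is the line along which they close (so a half turn about z gives the same grasp; the last joint's range is limited). The gripper opens to 85 mm and grips with 20 to 120 N. Pads are 22 mm wide; open, the fingers measure 114 mm over their backs; the gripper's body (76 mm by 85 mm) begins 54 mm behind the grasp point. The pads swing forward as they close: fully open they stand 13 mm farther back than shut.
Start: joints at [-1.317, 0.477, 0.022, 1.555, -0.011, 1.109, -0.083], TCP at [0.239, 0.631, 0.231] pointing down, gripper open.
Joint ranges: [-2.96, 2.96], [-0.34, 2.1], [-1.41, 1.46], [0.24, 2.44], [-1.37, 4.51], [0.17, 1.92], [-2.96, 2.96]. Speed limits (rad/s): [2.39, 2.39, 3.14, 3.14, 3.14, 3.14, 3.14].

## Interface

Orientations are given as a unit quaternion [w, x, y, z].
In Python, from station import readout, imaging, hand_in gives the robot as it stands.
- The arm moves only by the tool drive_tool, never from a script. Its argument "series" is a list of rows, each a list of 5 numbers: the shift along the tool's x, y, z in cm, then the turn about the tool's z in degrees, then the closure, from -1 (fully open) to 1 (shut). A call has 1 to 8 rows; each row shifts and turns the commanded pose from where the row before left it, along the tool's axes as they then stand; what a row does not reach is not made up. A row lasts 1/10 s, in which the tool goes at most 50 mm and 8.59 degrees, less where a joint would pass 70% of its speed; a pose out of reach is approached as far as the arm can. A call with a gripper value outside its range is refused whole. The fingers move at their own pace and stop on an object; "squeeze" is the grip in N (left out, the last holds). Time passes only in rows, so rows that do not move let the fingers close. It gives the time, the measured TCP pose, the force, the opening and the grip force at its end, in the units of the state.
- readout.get_obs(): the state, without advancing time (a new reading comes with each control period).
- imaging.read_camera(name): name is "scene" or "top" or "wrist"; returns the picture (480x640x3 uint8, red, green, blue); there is no depth.
- imaging.camera_model(name): a dict with "vfov" (degrees; the focal length in pixels is half the picture's height over the tangent of half this angle, whatever the lens; pixels are square), "cx", "cy" (the principal point, pixels), "xyz" and "orientation" of the camera in the world. Camera axes: x right, y down, z forward; pixel columns grow to the right and rows downward; lengths in m; the calibration is good to about 2 mm. The wrist camera is an equidistant fisheye: a pixel r from the principal point sees the ray r / f radians off the axis. A picture is of the moment at which its call begins: read the wrist's pose just before it. camera_model takes no time and is no camera call; for the wrist camera it gives the pose at the moment of the call.
- hand_in(): hands the job in; it is judged then, once.
Trained networks look in the newest picture that a camera, given by its name, has taken for a name from the list of things; names that differ only in an ending like _2 or _b are one class to them, and where a whole thing is asked for, a point or a joint stands for the part that bears it (a point fixed in the world has none). Each returns a list of dicts, best first, with "conf" (0 to 1); they miss things now and then, are a little off and sometimes report something else, mostly with a low value. They report only what shows in the picture. A call takes as long as a camera call. They do not tell look-alikes from the thing itself.
- imaging.cut_out(thing, camera): "mask" (480x640 bool, what is visible of it) and "centre" ([column, row] in pixels, amid what is visible of it).
The state is a dict: "t": time; "q": joint angles; "joint_vel": joint speeds; "joint_torque": joint torques, N m; "eef_pos": TCP position; "tool_rot": TCP orientation; "contact_force": force on the tool from outside, world axes, zero at the start; "torque": the same for the moment, N m; "gripper_width": opening from 0.0 (shut) to 1.0 (fully open); "grasp_force": force on a finger pad.
Only numpy, scipy, OpenCV 4.12 (cv2) and the standard library are available. Lean on these libraries where they do the work, as an engineer would, in place of code of your own. Each camera call takes 0.05 s, during which the arm holds its last target. There are 200 camera calls.

## Working session

There is one attempt and no reset: what is moved stays moved. The work goes in short steps, Python scripts to look and compute and a tool call to move; the robot and the scene stay as the last step left them, time stands still between calls to the robot, and variables do not carry over. Pictures are saved under pics/ and viewed, at most 10 in all, crops included, and the job is handed in when it is done.

Besides the shell and the picture viewer there is one more tool, called after "Call:" by a JSON object that holds its "method" and its "body", one argument or row to a line. drive_tool: Moves the arm, as the interface text tells. Its arguments: {"type":"object","properties":{"series":{"type":"array"},"squeeze":{"type":"number"}},"required":["series"]}

```bash
mkdir -p pics; ls; python3 - <<'E'
from station import readout, imaging
import cv2
o=readout.get_obs(); print({k:o[k] for k in ('t','eef_pos','tool_rot','gripper_width','contact_force')})
for n in ('scene','top','wrist'):
    m=imaging.camera_model(n); print(n,m)
    im=imaging.read_camera(n); cv2.imwrite(f'pics/{n}0.png',im[:,:,::-1])
E
```

```text
pics
{'t': 0.0, 'eef_pos': array([0.23870985, 0.63073478, 0.2303201 ]), 'tool_rot': array([-1.02907819e-04,  1.79904591e-01,  9.83683639e-01, -9.09335329e-04]), 'gripper_width': 0.9966920457311541, 'contact_force': array([-0.17094743, -1.35185669, -0.9963781 ])}
scene {'vfov': 47.53112310030354, 'cx': 322.11612789090464, 'cy': 235.51265602011094, 'xyz': array([ 1.35772587, -1.16199925,  0.94812974]), 'orientation': array([-0.46429873,  0.81467332,  0.30140895, -0.17287772])}
top {'vfov': 47.92815653707735, 'cx': 327.831715619569, 'cy': 232.42976981030037, 'xyz': array([ 0.29896895, -0.14433027,  1.31116395]), 'orientation': array([-0.05314779,  0.71249091, -0.69840756,  0.04193913])}
wrist {'vfov': 65.70646984690485, 'cx': 317.2369176124141, 'cy': 239.55820225159752, 'xyz': array([0.17301593, 0.65625021, 0.37310416]), 'orientation': array([0.11459967, 0.81506938, 0.5625149 , 0.07813966])}
```

View pics/top0.png

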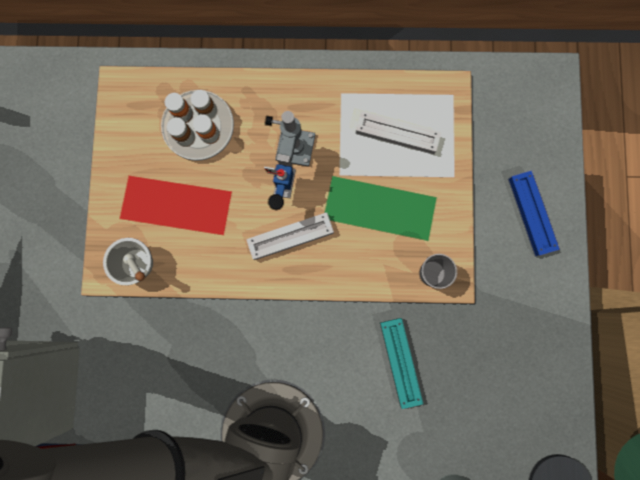

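View pics/scene0.png

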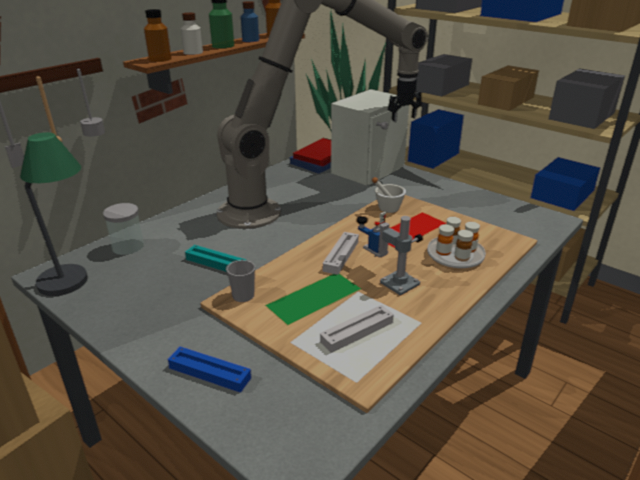

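The target is the silver mould at top-camera pixel (290,237). Three things could be mistaken for it: mould_2 on the white sheet (398,133), the turquoise one (402,362) and the blue one (533,213). Next I measure and check the choice in a close crop.

```bash
cat > h.py <<'E'
import numpy as np, cv2
from scipy.spatial.transform import Rotation as R
from scipy.optimize import minimize
from station import readout, imaging
def rot(q): return R.from_quat([q[1],q[2],q[3],q[0]])
def proj(m,P,fish=False):
    p=rot(m['orientation']).inv().apply(np.atleast_2d(P)-m['xyz']); f=240/np.tan(np.radians(m['vfov']/2))
    if fish:
        r=np.hypot(p[:,0],p[:,1]); s=np.arctan2(r,p[:,2])/np.maximum(r,1e-9)
        return np.c_[m['cx']+f*s*p[:,0],m['cy']+f*s*p[:,1]]
    return np.c_[m['cx']+f*p[:,0]/p[:,2],m['cy']+f*p[:,1]/p[:,2]]
def onplane(m,px,z,fish=False):
    px=np.atleast_2d(px).astype(float); f=240/np.tan(np.radians(m['vfov']/2)); u=(px-[m['cx'],m['cy']])/f
    if fish:
        r=np.hypot(*u.T)+1e-9; d=np.c_[u*(np.sin(r)/r)[:,None],np.cos(r)]
    else: d=np.c_[u,np.ones(len(u))]
    d=rot(m['orientation']).apply(d); return m['xyz']+d*((z-m['xyz'][2])/d[:,2])[:,None]
def box(x,y,yaw,lx,ly,z0,h):
    c,s=np.cos(yaw),np.sin(yaw)
    return np.array([[x+c*a-s*b,y+s*a+c*b,z] for a in(-lx/2,lx/2) for b in(-ly/2,ly/2) for z in(z0,z0+h)])
def fitbox(views,x0,lx,ly,z0,h):
    # views: (model, mask, fish); maximise IoU of the box silhouette, drawn at 4x
    S=4; big=[cv2.resize(k.astype(np.uint8),None,fx=S,fy=S,interpolation=cv2.INTER_LINEAR) for _,k,_ in views]
    def cost(v):
        c=0
        for (m,_,f),b in zip(views,big):
            hull=cv2.convexHull(((proj(m,box(*v,lx,ly,z0,h),f)+.5)*S-.5).astype(np.float32))
            im=np.zeros_like(b); cv2.fillPoly(im,[np.round(hull).astype(int)],1)
            c-=(im&b).sum()/(im|b).sum()
        return c/len(views)
    best=minimize(cost,x0,method='Nelder-Mead',options=dict(initial_simplex=np.array(x0)+np.array([[0,0,0],[.012,0,0],[0,.012,0],[0,0,.1]])))
    best=minimize(cost,best.x,method='Nelder-Mead',options=dict(initial_simplex=best.x+np.array([[0,0,0],[.004,0,0],[0,.004,0],[0,0,-.03]])))
    return best.x,-best.fun
E
python3 - <<'E'
from h import *
ims={n:imaging.read_camera(n) for n in('top','scene')}; ms={n:imaging.camera_model(n) for n in ims}
T=ms['top']
print('approx mould',onplane(T,[290,237],.048))
for th in ('mould_1','mat_green','mat_red','gauge','gauge_foot','gauge_button','mortar','steel_cup'):
    for n in ims:
        for d in imaging.cut_out(th,n)[:4]:
            print(th,n,round(d['conf'],2),np.round(d['centre']),d['mask'].sum(), np.round(onplane(ms[n],d['centre'],.03)[0],3))
            np.save(f"pics/{th}_{n}_{int(d['centre'][0])}.npy",d['mask'])
c=ims['top'][90:270,200:440]; c=cv2.resize(c,(800,600),interpolation=cv2.INTER_CUBIC); cv2.imwrite('pics/crop1.png',c[:,:,::-1])
E
```

```text
approx mould [[ 0.45721883 -0.03338669  0.048     ]]
mould_1 top 0.91 [399. 136.] 2003 [ 0.713 -0.292  0.03 ]
mould_1 top 0.8 [404. 361.] 1940 [ 0.176 -0.305  0.03 ]
mould_1 top 0.6 [291. 239.] 1997 [ 0.455 -0.034  0.03 ]
mould_1 scene 0.86 [212. 369.] 2001 [ 0.55  -0.619  0.03 ]
mould_1 scene 0.82 [341. 255.] 778 [ 0.467 -0.036  0.03 ]
mould_1 scene 0.71 [210. 258.] 806 [ 0.171 -0.315  0.03 ]
mould_1 scene 0.69 [359. 326.] 1587 [ 0.716 -0.273  0.03 ]
mat_green top 0.8 [381. 205.] 4813 [ 0.54 -0.25  0.03]
mat_green scene 0.58 [311. 300.] 2171 [ 0.549 -0.27   0.03 ]
mat_red top 0.84 [176. 205.] 4611 [0.532 0.246 0.03 ]
mat_red scene 0.85 [421. 227.] 594 [0.563 0.273 0.03 ]
mat_red scene 0.48 [242. 277.] 967 [ 0.323 -0.319  0.03 ]
gauge top 0.72 [288. 150.] 2626 [ 0.675 -0.021  0.03 ]
gauge scene 0.8 [397. 243.] 2267 [0.56  0.133 0.03 ]
gauge_foot top 0.97 [279. 185.] 848 [ 0.586 -0.002  0.03 ]
gauge_foot scene 0.73 [375. 231.] 497 [0.459 0.154 0.03 ]
gauge_foot scene 0.53 [425. 226.] 591 [0.568 0.293 0.03 ]
gauge_button top 0.85 [282. 184.] 940 [ 0.588 -0.008  0.03 ]
gauge_button top 0.64 [177. 108.] 568 [0.776 0.258 0.03 ]
gauge_button scene 0.74 [372. 231.] 561 [0.452 0.143 0.03 ]
mortar top 0.57 [126. 263.] 1848 [0.39 0.36 0.03]
mortar scene 0.62 [389. 197.] 717 [0.351 0.393 0.03 ]
steel_cup top 0.75 [440. 267.] 1026 [ 0.394 -0.39   0.03 ]
steel_cup scene 0.64 [242. 278.] 985 [ 0.328 -0.324  0.03 ]
```

View pics/crop1.png

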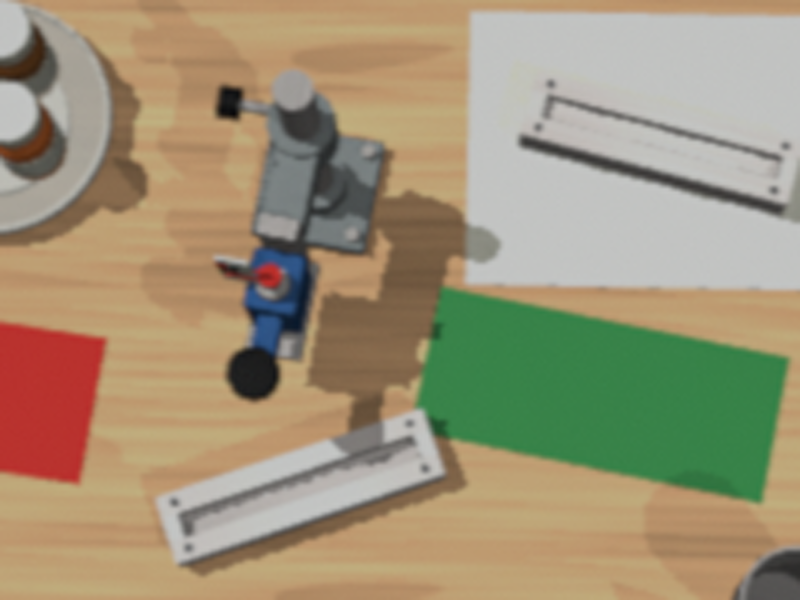

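The crop confirms it: the silver mould in front of the gauge is centred at full-picture pixel (290,236). The button is at about (275.6,202), the red pointer at (281,173), the column top at (288,118), and the flange's right corners at (315,133) and (309.5,165.5).

```bash
python3 - <<'E'
from h import *
T=imaging.camera_model('top'); S=imaging.camera_model('scene')
k=np.load('pics/mould_1_top_291.npy') if __import__('os').path.exists('pics/mould_1_top_291.npy') else np.load('pics/mould_1_top_290.npy')
import glob
ks=np.load(glob.glob('pics/mould_1_scene_34*.npy')[0])
x0=[.457,-.033,.26]
for v in ([(T,k,0)],[(T,k,0),(S,ks,0)]): print('mould',fitbox(v,x0,.05,.2,.018,.03), fitbox(v,[.457,-.033,-.26],.05,.2,.018,.03))
for c in('green','red'):
    kk=np.load(glob.glob(f'pics/mat_{c}_top_*.npy')[0]); y=-.25 if c=='green' else .246
    print(c,fitbox([(T,kk,0)],[.535,y,-.15],.11,.26,.018,.0008))
px=np.array([[275.6,201.9],[281,172.8],[287.9,117.6],[314.9,132.9],[309.5,165.6]])
zs=[.166,.172,.251,.032,.032]
W=np.array([onplane(T,p,z)[0,:2] for p,z in zip(px,zs)]); print(W.round(4))
G=np.array([[-.062,0],[0,0],[.105,0],[.1475,-.0425],[.0625,-.0425]])
def tr(v): c,s=np.cos(v[2]),np.sin(v[2]); return G@np.array([[c,s],[-s,c]])+v[:2]
from scipy.optimize import least_squares
r=least_squares(lambda v:(tr(v)-W).ravel(),[.58,-.01,-.1],loss='soft_l1',f_scale=.003); print('gauge',r.x,(tr(r.x)-W).round(4))
E
```

```text
mould (array([ 0.46145539, -0.03114489,  0.35167871]), np.float64(0.9643591501028101)) (array([ 0.46140864, -0.03116802,  0.35130678]), np.float64(0.9643591501028101))
mould (array([ 0.46134492, -0.03054012,  0.35123704]), np.float64(0.9376703290106823)) (array([ 0.46132143, -0.03058449,  0.36061967]), np.float64(0.9370612598488821))
green (array([ 0.53644531, -0.24632528, -0.1878826 ]), np.float64(0.9713671605127812))
red (array([ 0.53508626,  0.252632  , -0.13936754]), np.float64(0.967837606274303))
[[ 0.5182 -0.0103]
 [ 0.5813 -0.0205]
 [ 0.6775 -0.0395]
 [ 0.7177 -0.0853]
 [ 0.6352 -0.0742]]
gauge [ 0.57933552 -0.02087994 -0.16497725] [[-0.0001 -0.0004]
 [-0.002  -0.0004]
 [ 0.0055  0.0013]
 [ 0.0002 -0.0017]
 [-0.0012  0.0011]]
```

```bash
cat >> h.py <<'E'
def go(x,y,z,ang):
    "remaining shift in tool axes [cm] and turn [deg] to TCP x,y,z with tool x at world angle ang [deg]"
    o=readout.get_obs(); r=rot(o['tool_rot']); d=r.inv().apply(np.array([x,y,z])-o['eef_pos'])*100
    a=np.degrees(np.arctan2(*r.apply([1,0,0])[1::-1])); t=-((ang-a+180)%360-180)
    print('t',round(o['t'],2),'pos',o['eef_pos'].round(4),'xang',a.round(2),'shift',d.round(2),'turn',t.round(2),'F',o['contact_force'].round(1),'w',round(o['gripper_width'],3),'g',np.round(o['grasp_force'],1),'q',o['q'].round(2))
    return o
E
python3 -c "
from h import *
go(.442,.021,.23,110.1)"
```

```text
t 1.05 pos [0.2389 0.6313 0.2313] xang 159.27 shift [-40.6  -49.9    0.13] turn 49.17 F [ 0.9  1.3 -0.5] w 1.001 g 0.0 q [-1.32  0.48  0.02  1.56 -0.01  1.11 -0.08]
```

Call:
{"method": "drive_tool", "body": {
  "series": [
    [-2.5,-3.1,0,0,-1],
    [-2.5,-3.1,0,0,-1],
    [-2.5,-3.1,0,0,-1],
    [-2.5,-3.1,0,0,-1],
    [-2.5,-3.1,0,0,-1],
    [-2.5,-3.1,0,0,-1],
    [-2.5,-3.1,0,0,-1],
    [-2.5,-3.1,0,0,-1]
  ],
  "squeeze": 60
}}

```text
t: 1.85
eef_pos: [0.3386, 0.3271, 0.2315]
tool_rot: [0.0, 0.18, 0.984, 0.0]
contact_force: [1.0, 0.6, -0.1]
gripper_width: 0.997
grasp_force: 0.0
```

Call:
{"method": "drive_tool", "body": {
  "series": [
    [-2.5,-3.1,0,0,-1],
    [-2.5,-3.1,0,0,-1],
    [-2.5,-3.1,0,0,-1],
    [-2.5,-3.1,0,0,-1],
    [-2.5,-3.1,0,0,-1],
    [-2.5,-3.1,0,0,-1],
    [0,0,0,0,-1],
    [0,0,0,0,-1]
  ]
}}

```text
t: 2.65
eef_pos: [0.4128, 0.101, 0.2315]
tool_rot: [0.0, 0.181, 0.983, 0.0]
contact_force: [-0.5, 0.6, -0.9]
gripper_width: 1.0
grasp_force: 0.0
```

Call:
{"method": "drive_tool", "body": {
  "series": [
    [0,0,0,8,-1],
    [0,0,0,8,-1],
    [0,0,0,8,-1],
    [0,0,0,8,-1],
    [0,0,0,8,-1],
    [0,0,0,8,-1],
    [0,0,0,0,-1],
    [0,0,0,0,-1]
  ]
}}

```text
t: 3.45
eef_pos: [0.4124, 0.1025, 0.2313]
tool_rot: [-0.0, 0.562, 0.827, 0.0]
contact_force: [-0.6, -0.5, -0.4]
gripper_width: 0.998
grasp_force: 0.0
```

```bash
python3 -c "
from h import *
go(.442,.021,.15,110.1)
m=imaging.camera_model('wrist'); im=imaging.read_camera('wrist'); cv2.imwrite('pics/w1.png',im[:,:,::-1])
for d in imaging.cut_out('mould_1','wrist')[:3]:
    print(d['conf'],d['centre'],d['mask'].sum(),onplane(m,d['centre'],.04,True), fitbox([(m,d['mask'],True)],[.461,-.031,.351],.05,.2,.018,.03))
print(proj(m,[[.442,.021,.048],[.461,-.031,.048]],True))"
```

```text
t 3.45 pos [0.4124 0.1025 0.2313] xang 111.59 shift [-8.67 -0.25  8.13] turn 1.49 F [-0.6 -0.5 -0.4] w 0.998 g 0.0 q [-0.73  0.05  0.36  2.14 -0.02  0.96  0.01]
0.81 [36.9, 382.3] 1056 [[ 0.11970628 -0.27282408  0.04      ]] (array([ 0.461, -0.031,  0.351]), np.float64(-0.0))
0.78 [313.4, 321.1] 7612 [[ 0.44911157 -0.00222701  0.04      ]] (array([ 0.45905885, -0.02958169,  0.34329314]), np.float64(0.8969830538761653))
[[315.19212877 303.15653559]
 [313.95038091 350.90732232]]
```

Call:
{"method": "drive_tool", "body": {
  "series": [
    [-4.3,-0.1,0,1.4,-1],
    [-4.3,-0.2,0,0,-1],
    [0,0,4,0,-1],
    [0,0,4,0,-1],
    [0,0,4,0,-1],
    [0,0,4,0,-1],
    [0,0,0,0,-1],
    [0,0,0,0,-1]
  ]
}}

```text
t: 4.35
eef_pos: [0.4399, 0.0198, 0.0716]
tool_rot: [-0.0, 0.574, 0.819, -0.001]
contact_force: [-0.4, -0.1, 1.3]
gripper_width: 0.999
grasp_force: 0.0
```

```bash
python3 -c "
from h import *
go(.4417,.0215,.023,110.1)"
```

```text
t 4.35 pos [0.4399 0.0198 0.0716] xang 109.91 shift [0.1  0.23 4.86] turn -0.19 F [-0.4 -0.1  1.3] w 0.999 g 0.0 q [-0.51  0.36  0.39  2.25 -0.25  0.57  0.42]
```

Call:
{"method": "drive_tool", "body": {
  "series": [
    [0,0.2,2.4,0,-1],
    [0,0,2.4,0,-1],
    [0,0,0,0,-0.2],
    [0,0,0,0,0.3],
    [0,0,0,0,1],
    [0,0,0,0,1],
    [0,0,0,0,1],
    [0,0,0,0,1]
  ],
  "squeeze": 60
}}

```text
t: 5.15
eef_pos: [0.443, 0.0209, 0.0254]
tool_rot: [0.001, 0.575, 0.818, 0.001]
contact_force: [-2.9, -0.4, 8.5]
gripper_width: 0.577
grasp_force: 61.7
```

Call:
{"method": "drive_tool", "body": {
  "series": [
    [0,0,0,0,1],
    [0,0,0,0,1]
  ]
}}

```text
t: 5.35
eef_pos: [0.443, 0.0209, 0.0255]
tool_rot: [0.001, 0.575, 0.818, 0.001]
contact_force: [-2.0, -0.6, 7.8]
gripper_width: 0.575
grasp_force: 61.7
```

```bash
python3 -c "
from h import *
g=np.array([.5793,-.0209]);yaw=-.165
# mould centre at gauge y=+0.03, grasp at +0.055 further; 
u=np.array([-np.sin(yaw),np.cos(yaw)]); p=g+u*(.03+.055); print(p,np.degrees(yaw)+90)
go(p[0],p[1],.024,np.degrees(yaw)+90)
m=imaging.camera_model('wrist'); im=imaging.read_camera('wrist'); cv2.imwrite('pics/w2.png',im[:,:,::-1])"
```

```text
[0.59326145 0.06294556] 80.54619638034141
t 5.35 pos [0.443  0.0209 0.0255] xang 109.83 shift [-1.14 15.56  0.19] turn 29.28 F [-2.  -0.6  7.8] w 0.575 g 61.7 q [-0.45  0.46  0.32  2.26 -0.33  0.45  0.48]
```

View pics/w2.png

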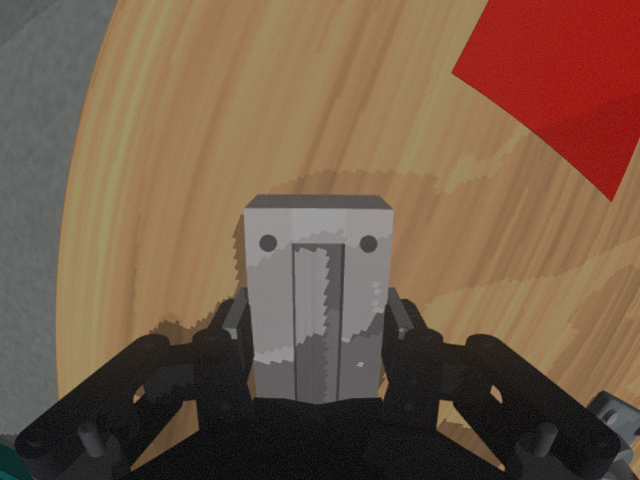

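The mould is gripped squarely near its left end, with the channel centred between the fingers. I'll relieve the downward push a little, then turn it in line with the gauge.

Call:
{"method": "drive_tool", "body": {
  "series": [
    [0,0,-0.1,0,1],
    [0,0,0,5.9,1],
    [0,0,0,5.9,1],
    [0,0,0,5.9,1],
    [0,0,0,5.9,1],
    [0,0,0,5.7,1],
    [0,0,0,0,1],
    [0,0,0,0,1]
  ]
}}

```text
t: 6.2
eef_pos: [0.443, 0.0211, 0.0255]
tool_rot: [0.0, 0.762, 0.647, 0.001]
contact_force: [-0.8, 0.8, 6.9]
gripper_width: 0.572
grasp_force: 64.1
```

```bash
python3 -c "
from h import *
go(.5933,.0629,.025,80.55)
m=imaging.camera_model('top'); im=imaging.read_camera('top')
for d in imaging.cut_out('mould_1','top')[:4]: print(d['conf'],d['centre'],d['mask'].sum(),onplane(m,d['centre'],.048))"
```

```text
t 6.2 pos [0.443  0.0211 0.0255] xang 80.68 shift [ 6.56 14.16  0.09] turn 0.13 F [-0.8  0.8  6.9] w 0.572 g 64.1 q [-0.57  0.49  0.46  2.27 -0.47  0.47  0.11]
0.78 [401.8, 362.4] 1931 [[ 0.17376544 -0.29751115  0.048     ]]
0.62 [303.7, 250.6] 1292 [[ 0.42560754 -0.0666159   0.048     ]]
0.6 [535.2, 211.8] 2046 [[ 0.52820751 -0.6107853   0.048     ]]
```

Call:
{"method": "drive_tool", "body": {
  "series": [
    [1.5,1,-0.1,0,1],
    [1.5,2,0,0,1],
    [1.5,2,0,0,1],
    [1.5,2,0,0,1],
    [0.5,2,0,0,1],
    [0,2,0,0,1],
    [0,2,0,0,1],
    [0,1,0,0,1]
  ]
}}

```text
t: 7.1
eef_pos: [0.5917, 0.0618, 0.0256]
tool_rot: [0.0, 0.762, 0.647, 0.0]
contact_force: [-0.9, -0.2, -4.0]
gripper_width: 0.568
grasp_force: 63.3
```

Call:
{"method": "drive_tool", "body": {
  "series": [
    [0,0,0,0,1],
    [0,0,0,0,1]
  ]
}}

```text
t: 7.3
eef_pos: [0.5907, 0.0618, 0.0255]
tool_rot: [0.0, 0.763, 0.647, 0.0]
contact_force: [1.9, 0.5, -3.1]
gripper_width: 0.572
grasp_force: 63.3
```

```bash
python3 -c "
from h import *
go(.5933,.0629,.025,80.55)
m=imaging.camera_model('top'); im=imaging.read_camera('top')
for d in imaging.cut_out('mould_1','top')[:4]: print(d['conf'],d['centre'],d['mask'].sum(),onplane(m,d['centre'],.048))
a=im[90:270,200:440]; 
im=imaging.read_camera('scene'); b=im[160:320,300:460]
c=np.hstack([cv2.resize(a,(480,360),interpolation=cv2.INTER_CUBIC),cv2.resize(b,(320,360),interpolation=cv2.INTER_CUBIC)]);cv2.imwrite('pics/c2.png',c[:,:,::-1])"
```

```text
t 7.3 pos [0.5907 0.0618 0.0255] xang 80.63 shift [0.15 0.24 0.05] turn 0.08 F [ 1.9  0.5 -3.1] w 0.572 g 63.3 q [-0.56  0.66  0.48  1.92 -0.47  0.67  0.04]
0.77 [400.5, 134.2] 1965 [[ 0.71255602 -0.29298992  0.048     ]]
0.66 [402.0, 363.4] 1905 [[ 0.17154569 -0.29797222  0.048     ]]
0.57 [535.2, 214.8] 2167 [[ 0.52102578 -0.61056744  0.048     ]]
0.25 [284.4, 149.8] 2467 [[ 0.66905151 -0.01341452  0.048     ]]
```

View pics/c2.png

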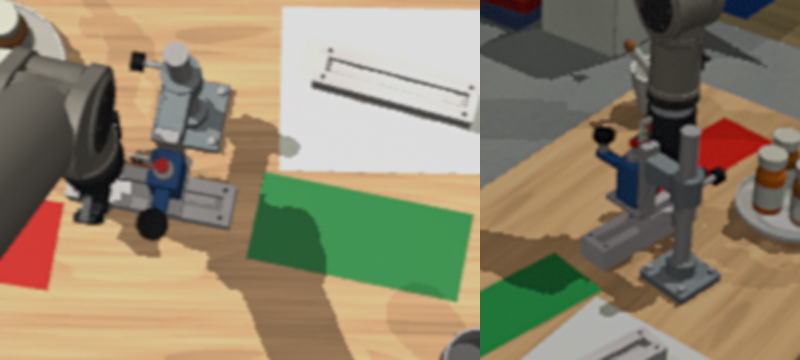

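The mould lies under the head. The top crop shows its right-end holes at about (226,188) and (216,218), nearly square to the gauge. I'll nudge it forward 2 mm, release, rise and check the fit.

Call:
{"method": "drive_tool", "body": {
  "series": [
    [0.1,0.25,0,0,1],
    [0,0,0,0,1],
    [0,0,0,0,0],
    [0,0,0,0,-1],
    [0,0,0,0,-1],
    [0,0,0,0,-1],
    [0,0,-1,0,-1],
    [0,0,-3,0,-1]
  ]
}}

```text
t: 8.25
eef_pos: [0.5915, 0.0624, 0.0641]
tool_rot: [-0.001, 0.763, 0.647, -0.002]
contact_force: [-0.2, 0.2, 0.5]
gripper_width: 0.997
grasp_force: 0.0
```

Call:
{"method": "drive_tool", "body": {
  "series": [
    [0,0,-4,0,-1],
    [0,0,-4,0,-1],
    [0,0,-4,0,1],
    [0,0,-4,0,1],
    [3,-4,-1,0,1],
    [3,-4,0,0,1],
    [3,-4,0,0,1],
    [0,0,0,0,1]
  ]
}}

```text
t: 9.05
eef_pos: [0.4858, 0.1763, 0.2352]
tool_rot: [-0.002, 0.76, 0.65, -0.0]
contact_force: [0.9, 0.9, 0.5]
gripper_width: 0.004
grasp_force: 0.0
```

```bash
python3 -c "
from h import *
go(.5933,.0629,.025,80.55)
m=imaging.camera_model('top'); im=imaging.read_camera('top')
a=im[160:220,225:345]; a=cv2.resize(a,(800,400),interpolation=cv2.INTER_CUBIC)
cv2.imwrite('pics/c3.png',a[:,:,::-1])"
```

```text
t 9.05 pos [0.4858 0.1763 0.2352] xang 81.16 shift [-9.61 12.44 20.96] turn 0.61 F [0.9 0.9 0.5] w 0.004 g 0.0 q [-1.01  0.24  0.64  1.96 -0.17  1.   -0.44]
```

View pics/c3.png

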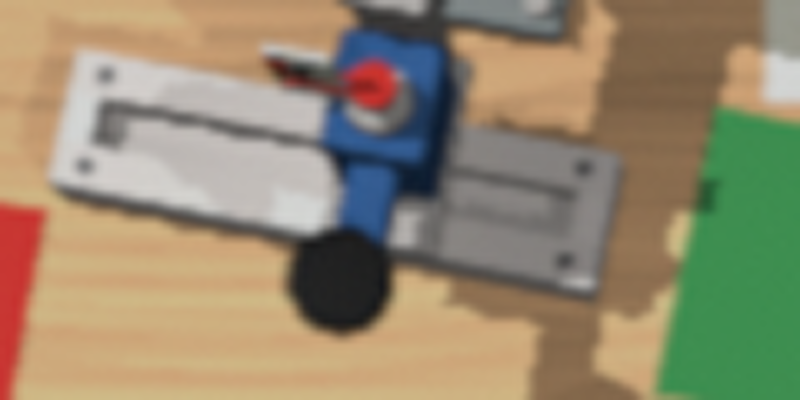

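The four mould holes are at crop (105,75), (85,165), (583,168), (565,260). The button centre is at (341,281) and the red pointer at (372,85).

```bash
python3 -c "
from h import *
T=imaging.camera_model('top')
f=lambda p:(np.array(p)+.5)/6.667-.5+[225,160]
H=np.array([onplane(T,f(p),.048)[0,:2] for p in((105,75),(85,165),(583,168),(565,260))])
c=H.mean(0); d=(H[0]+H[1]-H[2]-H[3]); yaw=np.arctan2(-d[0],d[1]); print('mould',c,yaw,np.linalg.norm(d)/2)
b=onplane(T,f((341,281)),.166)[0,:2]; p=onplane(T,f((372,85)),.172)[0,:2]; print('button',b,'pointer',p, 'dist',np.linalg.norm(p-b))
for g,gy in(((.5793,-.0209),-.165),(p,-.165)):
    e=c-np.array(g); cs,s=np.cos(gy),np.sin(gy); print('mould in gauge',cs*e[0]+s*e[1],-s*e[0]+cs*e[1])
# perpendicular offset of the probe to the mould's channel line
for g in((.5793,-.0209),p):
    e=np.array(g)-c; print('probe off channel', np.cos(yaw)*e[0]+np.sin(yaw)*e[1])
go(b[0],b[1],.19,81.2)
"
```

```text
mould [0.58288923 0.00722155] -0.1792235496609773 0.1761838764288711
button [ 0.51862808 -0.01054775] pointer [ 0.58235004 -0.01913248] dist 0.06429763352328458
mould in gauge -0.0010785501515204292 0.028329152362427744
mould in gauge -0.0037968413937218646 0.02608466062094753
probe off channel 0.0014813685721195937
probe off channel 0.004167461287752002
t 9.1 pos [0.4882 0.1735 0.2356] xang 80.97 shift [-17.7    5.9    4.52] turn -0.23 F [ 1.3 -0.4 -0.6] w -0.0 g 0.0 q [-1.    0.24  0.64  1.96 -0.17  1.   -0.44]
```

Call:
{"method": "drive_tool", "body": {
  "series": [
    [-3,1,0,0,1],
    [-4,1.3,0,0,1],
    [-4,1.3,0,0,1],
    [-4,1.3,0,0,1],
    [-2.7,1,0,0,1],
    [0,0,2.5,0,1],
    [0,0,2.5,0,1],
    [0,0,0,0,1]
  ]
}}

```text
t: 9.9
eef_pos: [0.5179, -0.0159, 0.1831]
tool_rot: [-0.001, 0.764, 0.646, -0.002]
contact_force: [0.1, 0.1, -0.1]
gripper_width: -0.001
grasp_force: 0.0
```

```bash
python3 -c "
from h import *
go(.5184,-.0105,.132,80.55)
im=imaging.read_camera('wrist'); cv2.imwrite('pics/w3.png',im[:,:,::-1])"
```

```text
t 9.9 pos [ 0.5179 -0.0159  0.1831] xang 80.41 shift [ 0.56 -0.02  5.11] turn -0.14 F [ 0.1  0.1 -0.1] w -0.001 g 0.0 q [-0.66  0.33  0.7   2.01 -0.27  0.9   0.02]
```

View pics/w3.png

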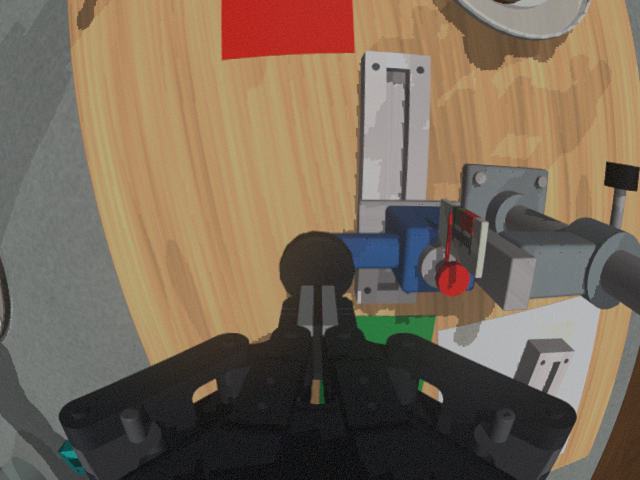

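The shut fingers stand over the button (317,262), 5.6 mm short along tool x. The scale with the red pointer shows at (450,240).

Call:
{"method": "drive_tool", "body": {
  "series": [
    [0.55,0,0,0,1],
    [0,0,1.2,0,1],
    [0,0,1,0,1],
    [0,0,1,0,1],
    [0,0,1,0,1],
    [0,0,0.5,0,1],
    [0,0,0,0,1],
    [0,0,0,0,1]
  ]
}}

```text
t: 10.75
eef_pos: [0.5212, -0.0082, 0.1382]
tool_rot: [0.0, 0.763, 0.647, 0.001]
contact_force: [1.0, 2.7, 5.3]
gripper_width: 0.0
grasp_force: 2.8
```

Call:
{"method": "drive_tool", "body": {
  "series": [
    [0,0,0.4,0,1],
    [0,0,0,0,1]
  ]
}}

```text
t: 10.95
eef_pos: [0.5212, -0.0081, 0.1343]
tool_rot: [0.0, 0.763, 0.647, 0.001]
contact_force: [0.2, 2.3, 8.9]
gripper_width: -0.003
grasp_force: 4.0
```

Call:
{"method": "drive_tool", "body": {
  "series": [
    [0,0,0.2,0,1],
    [0,0,0.1,0,1],
    [0,0,0,0,1]
  ]
}}

```text
t: 11.25
eef_pos: [0.5212, -0.0081, 0.1321]
tool_rot: [-0.0, 0.763, 0.647, 0.001]
contact_force: [-3.5, 3.8, 15.2]
gripper_width: -0.001
grasp_force: 7.3
```

Call:
{"method": "drive_tool", "body": {
  "series": [
    [0,0,0.1,0,1],
    [0,0,0.1,0,1],
    [0,0,0,0,1],
    [0,0,0,0,1]
  ]
}}

```text
t: 11.65
eef_pos: [0.5213, -0.0081, 0.1319]
tool_rot: [-0.001, 0.763, 0.647, 0.001]
contact_force: [-10.9, 3.4, 37.3]
gripper_width: -0.0
grasp_force: 18.6
```

Call:
{"method": "drive_tool", "body": {
  "series": [
    [0,0,-0.13,0,1],
    [0,0,0,0,1],
    [0,0,0,0,1],
    [0,0,0,0,1],
    [0,0,0,0,1],
    [0,0,0,0,1],
    [0,0,0,0,1],
    [0,0,0,0,1]
  ]
}}

```text
t: 12.45
eef_pos: [0.5212, -0.0081, 0.132]
tool_rot: [-0.0, 0.763, 0.647, 0.001]
contact_force: [-4.9, 2.9, 21.9]
gripper_width: -0.003
grasp_force: 11.1
```

Call:
{"method": "drive_tool", "body": {
  "series": [
    [0,0,0,0,1],
    [0,0,0,0,1],
    [0,0,0,0,1],
    [0,0,0,0,1],
    [0,0,0,0,1],
    [0,0,0,0,1],
    [0,0,0,0,1],
    [0,0,0,0,1]
  ]
}}

```text
t: 13.25
eef_pos: [0.5213, -0.0081, 0.132]
tool_rot: [-0.0, 0.763, 0.647, 0.001]
contact_force: [-4.0, 3.8, 21.7]
gripper_width: 0.003
grasp_force: 11.1
```

```bash
python3 -c "
from h import *
go(.5184,-.0105,.132,80.55)
m=imaging.camera_model('wrist'); im=imaging.read_camera('wrist'); cv2.imwrite('pics/w4f.png',im[:,:,::-1])
gx,gy,yaw=.5797,-.0207,-.165
c,s=np.cos(yaw),np.sin(yaw); W=lambda x,y,z:[gx+c*x-s*y,gy+s*x+c*y,z]
f=.018+.030
x0,y0=370,150
print('tilt scale base/top', *[(h,y,(proj(m,W(0,y,f+h),True)[0]).round(1)) for h in (80,96,102,112,120) for y in (0,) ] if 0 else '')
for d in (0,10,13,14,16,18):
    print(d,[((proj(m,W(0,y,f+.112-d/1000),True)[0]-[x0,y0])*4).round() for y in (0,.011,.033)])
a=cv2.resize(im[y0:y0+150,x0:x0+180],(720,600),interpolation=cv2.INTER_CUBIC); cv2.imwrite('pics/w4.png',a[:,:,::-1])"
```

```text
t 13.25 pos [ 0.5213 -0.0081  0.132 ] xang 80.58 shift [-0.28 -0.24 -0.  ] turn 0.03 F [-4.   3.8 21.7] w 0.003 g 11.1 q [-0.62  0.41  0.65  2.05 -0.35  0.79  0.07]
tilt scale base/top
0 [array([421., 759.]), array([441., 658.]), array([477., 434.])]
10 [array([385., 710.]), array([402., 613.]), array([433., 401.])]
13 [array([375., 696.]), array([392., 600.]), array([421., 391.])]
14 [array([372., 692.]), array([388., 596.]), array([417., 388.])]
16 [array([366., 683.]), array([381., 588.]), array([409., 382.])]
18 [array([359., 674.]), array([374., 580.]), array([401., 377.])]
```

View pics/w4.png

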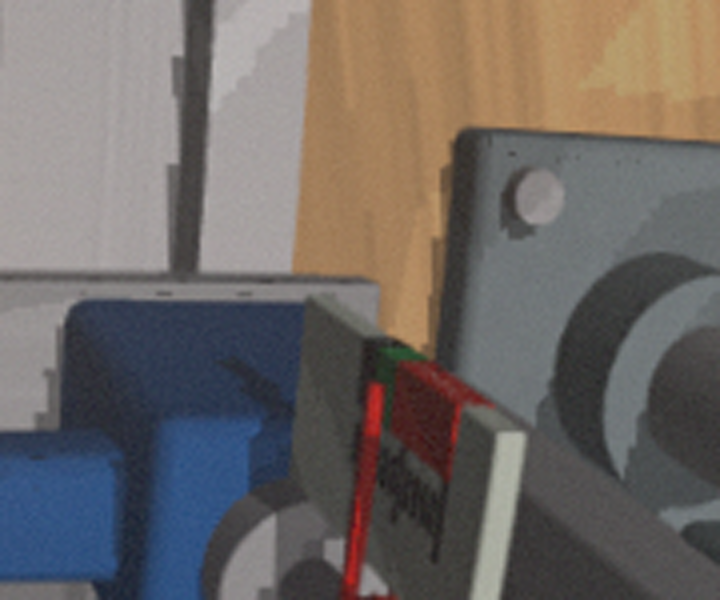

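The pointer lies close to the green band, at crop (377,385). Parallax to the plate matters, so I'll let the head rise with the fingers just on the button. That gives the same view with the probe at 22 mm, and I'll compare the pointer's shift.

Call:
{"method": "drive_tool", "body": {
  "series": [
    [0,0,-1,0,1],
    [0,0,-1,0,1],
    [0,0,-1,0,1],
    [0,0,-0.5,0,1],
    [0,0,0,0,1],
    [0,0,0,0,1]
  ]
}}

```text
t: 13.9
eef_pos: [0.5204, -0.0091, 0.1653]
tool_rot: [0.0, 0.763, 0.646, -0.0]
contact_force: [1.1, 0.4, 1.8]
gripper_width: 0.001
grasp_force: 1.2
```

```bash
python3 -c "
from h import *
go(.5213,-.0081,.166,80.55)
m=imaging.camera_model('wrist'); im=imaging.read_camera('wrist'); cv2.imwrite('pics/w5f.png',im[:,:,::-1])
x0,y0=400,220
b=cv2.imread('pics/w4f.png'); a=im[:,:,::-1]
sep=np.hstack([cv2.resize(k[y0:y0+120,x0:x0+80],(400,600),interpolation=cv2.INTER_CUBIC) for k in(b,a)]); cv2.imwrite('pics/w5.png',sep)
for k in(b,a):
    h=cv2.cvtColor(np.ascontiguousarray(k),cv2.COLOR_BGR2HSV); mk=((h[...,0]<8)|(h[...,0]>172))&(h[...,1]>190)&(h[...,2]>150); 
    for r in (250,260,270,280,290,300): 
        cc=np.nonzero(mk[r,400:520])[0]; print(r,(cc.min()+400,cc.max()+400) if len(cc) else None,end=' ')
    print()
gx,gy,yaw=.5797,-.0207,-.165
c,s=np.cos(yaw),np.sin(yaw); W=lambda x,y,z:[gx+c*x-s*y,gy+s*x+c*y,z]
for d in (10,16,22): print(d,[proj(m,W(0,y,.082+.112-d/1000),True)[0].round(1) for y in (0,.011)])
"
```

```text
t 13.9 pos [ 0.5204 -0.0091  0.1653] xang 80.55 shift [ 0.11  0.07 -0.07] turn 0.0 F [1.1 0.4 1.8] w 0.001 g 1.2 q [-0.65  0.36  0.68  2.02 -0.3   0.86  0.03]
250 (np.int64(463), np.int64(464)) 260 None 270 None 280 (np.int64(459), np.int64(459)) 290 (np.int64(458), np.int64(458)) 300 None 
250 (np.int64(459), np.int64(486)) 260 None 270 None 280 None 290 None 300 (np.int64(453), np.int64(472)) 
10 [array([468.8, 326.2]), array([473.1, 301.7])]
16 [array([463.8, 319.4]), array([467.7, 295.5])]
22 [array([459.1, 313. ]), array([462.6, 289.7])]
```

View pics/w5.png

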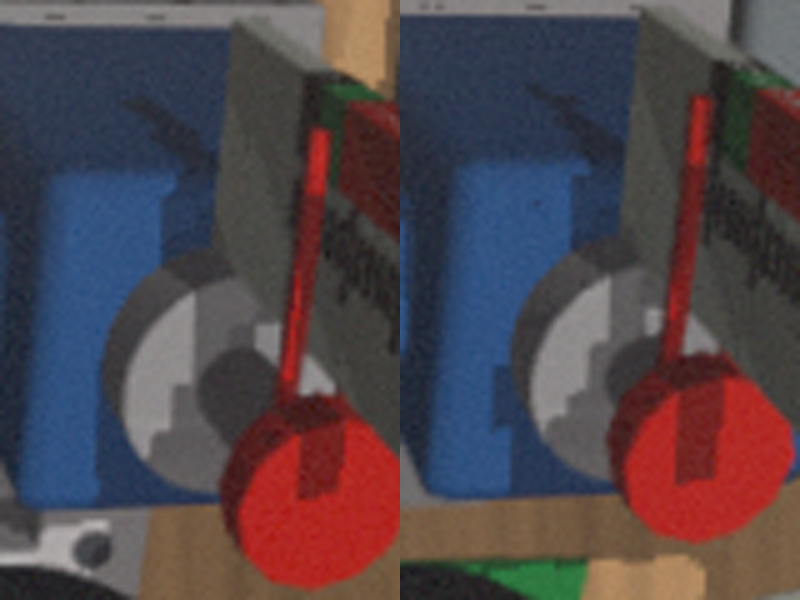

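Relative to the plate, the pointer moved by about (4.6,4.2) px at the needle tip and (3,5.6) px at its cap. A 6 mm change predicts about (5,6) px and a 12 mm change about (10,13) px. So the channel is 22 − 6 = 16 mm deep, which agrees with the green band: it goes on the green mat. Next I regrasp the left end.

Call:
{"method": "drive_tool", "body": {
  "series": [
    [0,0,-3.5,0,1],
    [0,0,-3.5,0,1],
    [4,0,0,0,1],
    [4,0,0,0,0],
    [0,3,0,0,-1],
    [0,3,0,0,-1],
    [0,0,0,0,-1],
    [0,0,0,0,-1]
  ]
}}

```text
t: 14.75
eef_pos: [0.5919, 0.0596, 0.2341]
tool_rot: [-0.0, 0.763, 0.646, -0.002]
contact_force: [0.2, -0.9, 0.3]
gripper_width: 0.844
grasp_force: 0.0
```

```bash
python3 -c "
from h import *
go(.593,.061,.0255,79.8)
m=imaging.camera_model('wrist'); im=imaging.read_camera('wrist')
for d in imaging.cut_out('mould_1','wrist')[:2]: print(d['conf'],d['centre'],d['mask'].sum())
print(proj(m,[[.5925,.061,.048]],True))"
```

```text
t 14.75 pos [0.5919 0.0596 0.2341] xang 80.51 shift [ 0.19  0.14 20.86] turn 0.71 F [ 0.2 -0.9  0.3] w 0.844 g 0.0 q [-0.72  0.4   0.69  1.78 -0.29  1.06 -0.1 ]
0.94 [468.7, 429.1] 498
0.9 [316.3, 221.4] 7103
[[319.0191641  212.37825702]]
```

Call:
{"method": "drive_tool", "body": {
  "series": [
    [0.3,0.1,2,0.7,-1],
    [0,0,4,0,-1],
    [0,0,4,0,-1],
    [0,0,4,0,-1],
    [0,0,3,0,-1],
    [0,0,2,0,-1],
    [0,0,1.8,0,-1],
    [0,0,0,0,-1]
  ]
}}

```text
t: 15.65
eef_pos: [0.5915, 0.0633, 0.0254]
tool_rot: [-0.001, 0.767, 0.642, -0.002]
contact_force: [-0.3, -0.0, 0.1]
gripper_width: 1.001
grasp_force: 0.0
```

Call:
{"method": "drive_tool", "body": {
  "series": [
    [0,0,0,0,0],
    [0,0,0,0,1],
    [0,0,0,0,1],
    [0,0,0,0,1],
    [0,0,0,0,1],
    [0,0,0,0,1]
  ],
  "squeeze": 60
}}

```text
t: 16.25
eef_pos: [0.5942, 0.0636, 0.0289]
tool_rot: [-0.0, 0.767, 0.642, 0.001]
contact_force: [-4.4, 1.5, 7.1]
gripper_width: 0.567
grasp_force: 62.4
```

```bash
python3 -c "
from h import *
go(.44,.085,.0255,79.8); go(.44,-.13,.0255,79.2);go(.5467,-.1923,.0255,79.2)"
```

```text
t 16.25 pos [0.5942 0.0636 0.0289] xang 79.86 shift [ -0.6  -15.56   0.34] turn 0.06 F [-4.4  1.5  7.1] w 0.567 g 62.4 q [-0.59  0.67  0.51  1.91 -0.5   0.69  0.05]
t 16.25 pos [0.5942 0.0636 0.0289] xang 79.86 shift [-21.77 -11.77   0.31] turn 0.66 F [-4.4  1.5  7.1] w 0.567 g 62.4 q [-0.59  0.67  0.51  1.91 -0.5   0.69  0.05]
t 16.25 pos [0.5942 0.0636 0.0289] xang 79.86 shift [-26.02  -0.17   0.31] turn 0.66 F [-4.4  1.5  7.1] w 0.567 g 62.4 q [-0.59  0.67  0.51  1.91 -0.5   0.69  0.05]
```

Call:
{"method": "drive_tool", "body": {
  "series": [
    [0,-1,-0.1,0,1],
    [0,-2,0,0,1],
    [0,-2.2,0,0,1],
    [0,-2.2,0,0,1],
    [0,-2.2,0,0,1],
    [0,-2.2,0,0,1],
    [0,-2.2,0,0,1],
    [0,-1.6,0,0,1]
  ]
}}

```text
t: 17.05
eef_pos: [0.4398, 0.091, 0.029]
tool_rot: [0.0, 0.767, 0.642, 0.001]
contact_force: [1.5, -0.1, -2.8]
gripper_width: 0.569
grasp_force: 62.8
```

```bash
python3 -c "
from h import *
go(.445,-.13,.0255,79.2)"
```

```text
t 17.05 pos [0.4398 0.091  0.029 ] xang 79.92 shift [-21.66   4.38   0.34] turn 0.72 F [ 1.5 -0.1 -2.8] w 0.569 g 62.8 q [-0.76  0.5   0.51  2.26 -0.51  0.5  -0.02]
```

Call:
{"method": "drive_tool", "body": {
  "series": [
    [-1.5,0.24,0,0,1],
    [-2.7,0.45,0,0,1],
    [-2.7,0.45,0,0,1],
    [-2.7,0.45,0,0,1],
    [-2.7,0.45,0,0,1],
    [-2.7,0.48,0,0,1],
    [-2.7,0.5,0,0,1],
    [-2.7,0.6,0,0,1]
  ]
}}

```text
t: 17.85
eef_pos: [0.4401, -0.1159, 0.0289]
tool_rot: [-0.001, 0.766, 0.642, 0.001]
contact_force: [-0.7, 4.2, 0.3]
gripper_width: 0.572
grasp_force: 63.4
```

```bash
python3 -c "
from h import *
go(.5467,-.1923,.0285,79.2)
m=imaging.camera_model('top'); im=imaging.read_camera('top'); cv2.imwrite('pics/t6.png',im[:,:,::-1])
for d in imaging.cut_out('mould_1','top')[:4]: print(d['conf'],d['centre'],d['mask'].sum(),onplane(m,d['centre'],.048))"
```

```text
t 17.85 pos [ 0.4401 -0.1159  0.0289] xang 79.94 shift [-5.66 11.83  0.03] turn 0.74 F [-0.7  4.2  0.3] w 0.572 g 63.4 q [-0.27  0.5   0.48  2.24 -0.48  0.5   0.42]
0.87 [404.1, 133.7] 1959 [[ 0.7139468  -0.30166593  0.048     ]]
0.85 [534.4, 212.7] 2018 [[ 0.52601725 -0.608843    0.048     ]]
0.68 [402.7, 362.7] 2047 [[ 0.17314229 -0.29956219  0.048     ]]
0.63 [366.4, 255.3] 1188 [[ 0.41740399 -0.21403528  0.048     ]]
```

Call:
{"method": "drive_tool", "body": {
  "series": [
    [0,1.8,0,0.7,1],
    [0,2,0,0,1],
    [-1,2,0,0,1],
    [-1.5,2,0,0,1],
    [-1.5,2,0,0,1],
    [-1.6,2,0,0,1],
    [0,0,0,0,1],
    [0,0,0,0,1]
  ]
}}

```text
t: 18.75
eef_pos: [0.5466, -0.1941, 0.029]
tool_rot: [0.001, 0.771, 0.637, 0.0]
contact_force: [1.9, -2.9, 0.4]
gripper_width: 0.57
grasp_force: 64.4
```

Call:
{"method": "drive_tool", "body": {
  "series": [
    [0,0,0,0,0],
    [0,0,0,0,-1],
    [0,0,0,0,-1],
    [0,0,0,0,-1],
    [0,0,-1,0,-1],
    [0,0,-3,0,-1],
    [0,0,-4,0,-1],
    [0,0,-4,0,-1]
  ]
}}

```text
t: 19.55
eef_pos: [0.5451, -0.1934, 0.1499]
tool_rot: [-0.0, 0.771, 0.637, -0.0]
contact_force: [0.9, 0.2, -0.1]
gripper_width: 1.002
grasp_force: 0.0
```

Call:
{"method": "drive_tool", "body": {
  "series": [
    [0,0,-4,0,-1],
    [0,0,-4,0,-1],
    [0,-4,0,0,-1],
    [0,-4,0,0,-1],
    [0,-3,0,0,-1],
    [0,0,0,0,-1],
    [0,0,0,0,-1]
  ]
}}

```text
t: 20.25
eef_pos: [0.4378, -0.1726, 0.2291]
tool_rot: [0.0, 0.771, 0.637, 0.001]
contact_force: [1.0, -0.9, 0.3]
gripper_width: 0.995
grasp_force: 0.0
```

```bash
python3 -c "
from h import *
go(.5467,-.1923,.0285,79.2)
m=imaging.camera_model('top'); im=imaging.read_camera('top'); s=imaging.read_camera('scene')
c=np.hstack([cv2.resize(im[50:310,80:480],(500,325),interpolation=cv2.INTER_CUBIC),cv2.resize(s[170:410,190:410],(298,325),interpolation=cv2.INTER_CUBIC)]); cv2.imwrite('pics/f.png',c[:,:,::-1])
for n in('top','scene'):
  for d in imaging.cut_out('mould_1',n)[:5]: 
    mm=imaging.camera_model(n); p=onplane(mm,d['centre'],.048)[0]; print(n,d['conf'],d['centre'],d['mask'].sum(),p.round(3))
    if abs(p[0]-.536)<.05 and abs(p[1]+.246)<.06: print(fitbox([(mm,d['mask'],0)],[.536,-.246,-.18],.05,.2,.018,.03))"
```

```text
t 20.25 pos [ 0.4378 -0.1726  0.2291] xang 79.17 shift [ 0.09 11.04 20.07] turn -0.03 F [ 1.  -0.9  0.3] w 0.995 g 0.0 q [-0.4   0.15  0.72  2.07 -0.12  0.96  0.2 ]
top 0.85 [401.9, 363.1] 1908 [ 0.172 -0.298  0.048]
top 0.82 [534.3, 209.6] 2190 [ 0.533 -0.609  0.048]
top 0.79 [399.9, 136.8] 1927 [ 0.706 -0.292  0.048]
top 0.56 [411.6, 212.7] 681 [ 0.521 -0.32   0.048]
top 0.51 [205.2, 146.8] 1694 [0.673 0.179 0.048]
scene 0.93 [359.2, 325.1] 1620 [ 0.727 -0.286  0.048]
scene 0.86 [209.8, 259.8] 842 [ 0.201 -0.338  0.048]
scene 0.85 [310.0, 292.9] 1394 [ 0.542 -0.266  0.048]
(array([ 0.53349943, -0.24408331, -0.21576831]), np.float64(0.9640370715267615))
scene 0.74 [443.5, 242.0] 392 [0.685 0.211 0.048]
scene 0.57 [212.2, 368.8] 2142 [ 0.565 -0.629  0.048]
```

View pics/f.png

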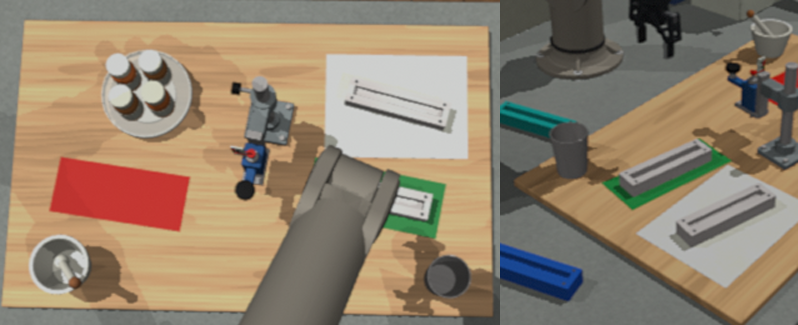

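The mould lies wholly on the green mat, with green showing all round it in the scene crop at (665,170) and a fitted centre (0.533,-0.244) against the mat's (0.536,-0.246). The gauge is up and free, everything else is in place, and the gripper is clear.

```bash
python3 -c "
from station import hand_in
print(hand_in())"
```

```text
the job is handed in; nothing more can be done
None
```

The mould's channel gauged at the full 16 mm, so I laid it wholly on the green mat, left the gauge up and free, and handed the job in after about 20 s of robot time.

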